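# Close the photometer and set its filter slide

## Task

The sample vial is already in the photometer: press the open lid down until it clicks fully shut and stays shut by itself. Then push the black grip of the filter slide along its track until its middle is level with the small steel pointer lying beside the track. Do not move the pointer, and do not disturb the vial rack, the bottle and the beaker standing around.

Things in the scene. Friction and masses are not known exactly. Their poses are not given: they have to be found in the camera images.
- photometer: Light grey bench photometer, fixed, 260 mm (x) by 330 mm (y) by 90 mm high (its flat top). Origin: centre of its underside, on the bench. Its x axis points from front to back (the front, -x, faces roughly to the robot), y to its left, z up. The lidded sample chamber is in its left (+y) half; the filter slide, keys and display are in its right half.
- lid (a joint): Lid angle (rad): 0 shut, about 1 standing open. The hinge is a little stiff; let go before it has caught, the lid springs back up to more than 0.4 rad. Over the last 0.1 rad a strike under the free edge must be forced past a sprung catch, about 9 N down at the pad; then it snaps to between 0 and 0.015 rad and stays.
- lid_hinge (a point): Point on the hinge axis, middle of the lid's width, at its underside: in the photometer's frame at x +80, y +80, z +91 mm; axis along the photometer's y. The lid is a dark slate plate, 165 mm from hinge to free edge, 140 mm wide (y), 12 mm thick, no handle, hinged at its far (+x) edge: the free edge swings down and to the front (-x) as it closes.
- lid_pad (a point): Middle of the ribbed thumb pad on the lid's outer (upper) face, the place to press: 150 mm from the hinge axis, 15 mm short of the free edge, at half width. With the lid shut it lies in the photometer's frame at x -70, y +80, z +103 mm.
- filter (a joint): Position of the filter slide along its track (m): 0 at the right (-y) end, 0.100 at the left (+y) end. It stays where it is left; friction about 1.5 N.
- filter_top (a point): Centre of the top of the filter slide's black grip, an upright block 28 (x) by 20 (y) by 40 mm high that slides along the photometer's y on an aluminium track 40 (x) by 150 (y) mm, 14 mm high, on the photometer's top. In the photometer's frame at x -50, z +144 mm, y = -130 mm + joint value.
- pointer_tip (a point): Tip of a small dark steel pointer (32 mm long, 14 wide, 8 high) on the photometer's top, on the far (+x) side of the track, pointing at it (-x). In the photometer's frame at x -28, z +98 mm; its y is where the middle of the grip must go, 25 mm or more to the left (+y) of the grip's start. It slides if bumped with over 6 N.
- rack: Loose white vial rack with capped vials, 100 (x) by 150 (y) by 80 mm high; origin at the centre of its underside. Leave alone.
- bottle: Loose white plastic bottle, 64 mm in diameter, 150 mm high; origin at the centre of its underside. Leave alone.
- beaker: Loose glass beaker, 76 mm in diameter at the rim, 85 mm high; origin at the centre of its underside. Leave alone.

How it is judged (in metres and radians):
On the way, in this order (a step that is already met when the one before it is completed fails the run):
1. the lid is pressed shut past its catch (value of joint lid below 0.025 rad), for 0.3 s.
2. the middle of the filter grip is level with the pointer (y of filter_top in the frame of pointer_tip between -0.005 and 0.005 m and value of joint lid below 0.025 rad), for 0.2 s.
At the end, for the whole second after the job is handed in: The lid is caught shut (joint lid below 0.025 rad) and the middle of the filter grip is within 5 mm of the pointer tip along the track, at rest (all of step 2 and velocity of joint filter between -0.01 and 0.01 m/s); the robot touches nothing.
It fails at once if the pointer is pushed more than 4 mm (distance of pointer_tip from where it was at the start of the episode above 0.004 m).
It fails at once if the rack is shifted more than 20 mm (distance of rack from where it was at the start of the episode above 0.02 m).
It fails at once if the bottle is shifted more than 20 mm (distance of bottle from where it was at the start of the episode above 0.02 m).
It fails at once if the beaker is shifted more than 20 mm (distance of beaker from where it was at the start of the episode above 0.02 m).
It also fails if it takes over 51 s, if anything falls off the work surface, if the arm or the gripper's body presses on something with over 40 N, if the wrist force passes 120 N, or if a joint passes its speed limit or range.

## Robot

A 6-joint arm with a two-finger parallel gripper is mounted at the origin on the work surface. World frame = base frame: x ahead of the robot, y to its left, z up, the work surface at z = 0. Lengths are in m, angles in degrees, forces in N, time in s.
With the tool pointing down it reaches from about 0.4 to 0.825 m from the base axis. Payload 7 kg.
Tool frame: the origin (TCP) lies midway between the tips of the shut fingers; the grasp point (between the pads) lies 19 mm behind it; z points along the fingers, y is the line along which they close (so a half turn about z gives the same grasp; the last joint's range is limited). The gripper opens to 88 mm and grips with 3 to 60 N. Pads are 19 mm wide; open, the fingers measure 130 mm over their backs; the gripper's body (78 mm by 193 mm) begins 47 mm behind the grasp point.
Start: joints at [87.267, 20.546, 0.682, 0, -70.136, -16.507], TCP at [0.222, 0.637, 0.227] pointing down, gripper open.
Joint ranges: [-176.03, 176.03], [-82.01, 121.73], [-58.28, 71.71], [-173.87, 95.51], [-174.79, -0.11], [-173.66, 173.66]. Speed limits (degrees/s): [136.94, 136.94, 172.46, 180, 180, 180].

## Interface

Orientations are given as a 3x3 rotation matrix whose columns are the frame's x, y, z axes.
In Python, from rig import robot gives the robot as it stands. Calls block until the motion is done:
- robot.goto(position, orientation): joint-space move of the TCP to a pose.
- robot.servo_line(position, ori=None, speed=0.15): straight line of the TCP; ori=None keeps the orientation; speed is the mean speed in m/s.
- robot.movej(angles): joint-space move.
- robot.move_gripper(opening): opening from 0.0 (shut) to 1.0 (fully open); the grip force is fixed at half the most; returns when the fingers have stopped.
- robot.dwell(seconds).
- robot.ik(position, orientation): joint angles nearest the present ones, or None.
- robot.grab_frame(name): name is "side" or "top"; returns (picture, depth): 384x512x3 uint8, red, green, blue; 384x512 float32, m along the optical axis (not along the pixel's ray), 0 where there is no reading.
- robot.camera_info(name): a dict with "vfov" (degrees; the focal length in pixels is half the picture's height over the tangent of half this angle, whatever the lens; pixels are square), "cx", "cy" (the principal point, pixels), "view" (4x4, takes a point from world to camera coordinates). Camera axes: x right, y down, z forward; pixel columns grow to the right and rows downward; lengths in m; the calibration is good to about 2 mm. A picture is of the moment at which its call begins. camera_info takes no time and is no camera call.
A pose or a line that the arm cannot do raises robot.Unreachable and nothing moves.
- robot.job_done(): hands the job in; it is judged then, once.
Readings, each from a call of its own:
- robot.read_t(): time.
- robot.read_qpos(): joint angles.
- robot.read_qvel(): joint speeds.
- robot.read_effort(): joint torques, N m.
- robot.read_position(): TCP position.
- robot.read_tcp_rot(): TCP orientation.
- robot.read_force(): force on the tool from outside, world axes, zero at the start.
- robot.read_ft_torque(): the same for the moment, N m.
- robot.read_grip_width(): opening from 0.0 (shut) to 1.0 (fully open).
- robot.read_finger_force(): force on a finger pad.
Only numpy, scipy, OpenCV 4.12 (cv2) and the standard library are available. Lean on these libraries where they do the work, as an engineer would, in place of code of your own. Each camera call takes 0.05 s, during which the arm holds its last target. There are 200 camera calls.

## Working session

There is one attempt and no reset: what is moved stays moved. The work goes in short steps, each a Python script; the robot and the scene stay as the last script left them, time stands still between calls to the robot, and variables do not carry over. Pictures are saved under pics/ and viewed, at most 10 in all, crops included, and the job is handed in when it is done.

```bash
mkdir -p pics; ls
cat > h.py <<'E'
import numpy as np, cv2
from rig import robot
def cam(n):
    c=robot.camera_info(n); V=np.array(c["view"]); f=192/np.tan(np.radians(c["vfov"])/2)
    return c["cx"],c["cy"],f,V
def cloud(n,depth):
    cx,cy,f,V=cam(n); v,u=np.mgrid[0:384,0:512]
    P=np.stack([(u-cx)/f*depth,(v-cy)/f*depth,depth],-1)
    R,t=V[:3,:3],V[:3,3]
    return (P-t)@R
def ray(n,u,v,z):
    cx,cy,f,V=cam(n); R,t=V[:3,:3],V[:3,3]
    o=-R.T@t; d=R.T@np.array([(u-cx)/f,(v-cy)/f,1]); return o+d*(z-o[2])/d[2]
E
python3 - <<'E'
from h import *
for n in("side","top"):
    p,d=robot.grab_frame(n); np.savez(n+"0.npz",p=p,d=d); cv2.imwrite(f"pics/{n}0.png",cv2.resize(p[:,:,::-1],None,fx=1.5,fy=1.5))
    c=robot.camera_info(n); print(n,{k:c[k] for k in c if k!="view"},"pos",-np.array(c["view"])[:3,:3].T@np.array(c["view"])[:3,3])
print(robot.read_tcp_rot(),robot.read_t())
E
```

```text
pics
side {'vfov': 52.02504096942645, 'cx': 254.12544315398844, 'cy': 193.998168537149} pos [0.38116327 0.72015764 0.84069086]
top {'vfov': 52.62607826338819, 'cx': 262.82596188791797, 'cy': 188.73138162589206} pos [ 0.34806764 -0.01113991  1.06939437]
[[ 9.44116638e-01 -3.29611340e-01 -3.72746848e-04]
 [-3.29611523e-01 -9.44115499e-01 -1.47232293e-03]
 [ 1.33378257e-04  1.51290623e-03 -9.99998847e-01]] 0.1
```

View pics/side0.png

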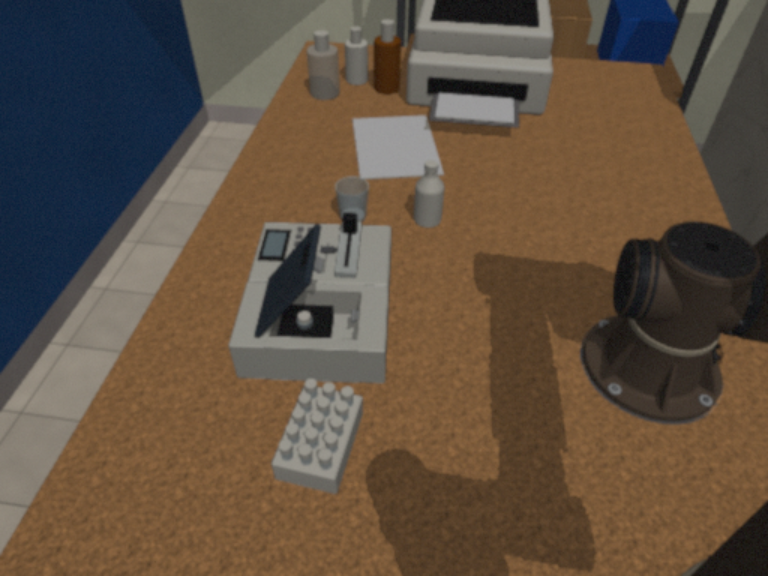

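View pics/top0.png

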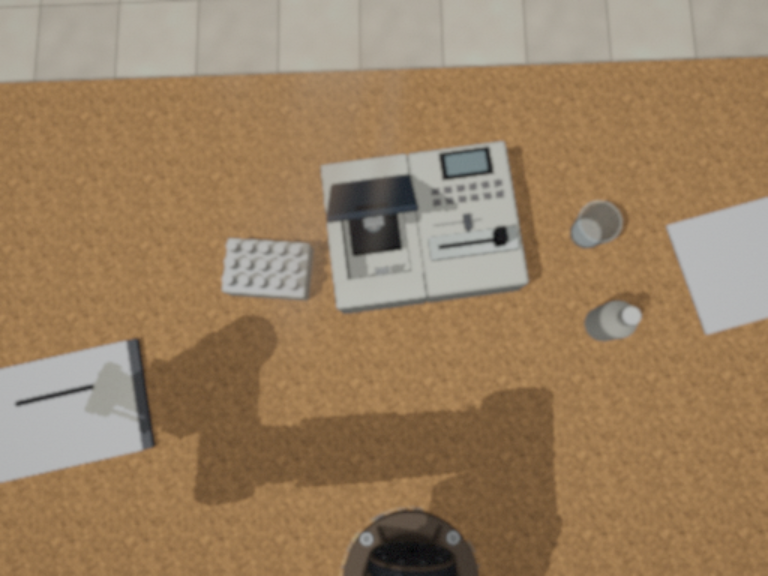

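The top view shows the photometer at about (425,225) in the scaled picture. The lid is open at (372,198), the grip at (501,236) and the pointer at (467,221). The rack is to its left, with the bottle and beaker to its right. Next I'll measure them.

```bash
cat > m.py <<'E'
from h import *
Z=np.load("top0.npz"); p,d=Z["p"],Z["d"]; C=cloud("top",d); ok=d>0
x,y,z=C[...,0],C[...,1],C[...,2]
tab=ok&(abs(z)<.03); print("table z med/std",np.median(z[tab]),z[tab].std(), "left/right",np.median(z[tab&(y>.3)]),np.median(z[tab&(y<-.3)]))
m=(ok&(abs(z-.09)<.008)&(x>.3)).astype(np.uint8)
n,l,s,c=cv2.connectedComponentsWithStats(m)
i=1+np.argmax(s[1:,4]); print("comp",s[i])
XY=np.stack([x,y],-1)[l==i].astype(np.float32)
r=cv2.minAreaRect(XY); print("top rect",r,cv2.boxPoints(r))
print("top z",np.median(z[l==i]))
cv2.imwrite("pics/crop.png",cv2.resize(p[85:215,205:365,::-1],None,fx=5,fy=4.6,interpolation=cv2.INTER_CUBIC)[:600])
S=np.load("side0.npz"); C2=cloud("side",S["d"]); z2=C2[...,2]; t2=(S["d"]>0)&(abs(z2)<.03); print("side table",np.median(z2[t2]),z2[t2].std())
E
python3 m.py
```

```text
table z med/std 0.0002516852890381882 0.004067438607782747 left/right 0.0009107547956433209 -0.0002402313822488783
comp [ 213   94  139  112 8196]
top rect ((0.6107909083366394, -0.033402979373931885), (0.2605671286582947, 0.33031290769577026), 6.255027770996094) [[ 0.4632885   0.11657534]
 [ 0.4992774  -0.21177116]
 [ 0.75829333 -0.18338129]
 [ 0.7223044   0.1449652 ]]
top z 0.09002566358465354
side table 0.0009935391289698776 0.004683667515793939
```

View pics/crop.png

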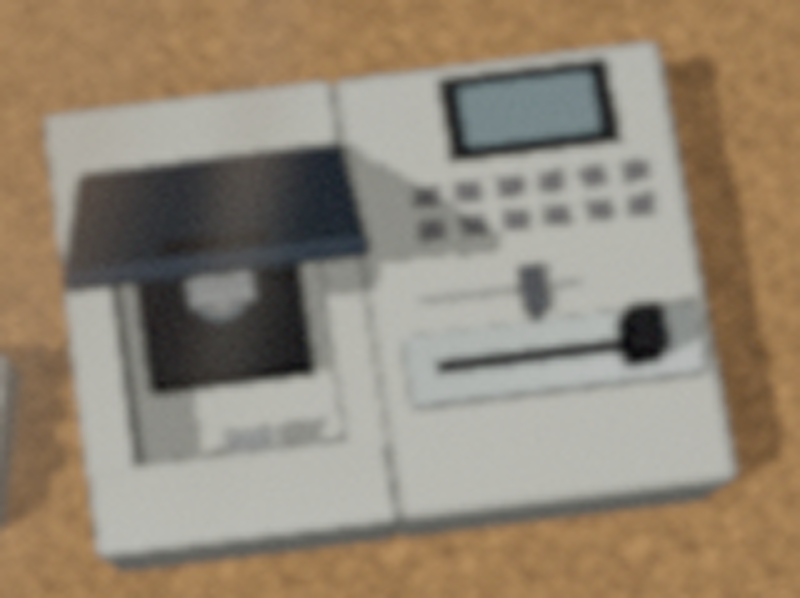

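```bash
cat >> h.py <<'E'
O=np.array([.6108,-.0334,0]); A=np.radians(6.255)
R0=np.array([[np.cos(A),-np.sin(A),0],[np.sin(A),np.cos(A),0],[0,0,1]])
w=lambda q:O+R0@np.array(q,float)
loc=lambda P:(P-O)@R0
def measure(n,p,d,off=(0,0,0)):
    L=loc(cloud(n,d))-np.array(off); g=p.max(2); sat=p.max(2).astype(int)-p.min(2); out={}
    # grip: high points around the track
    m=(d>0)&(abs(L[...,0]+.05)<.03)&(L[...,1]<.0)&(L[...,1]>-.16)&(L[...,2]>.128)&(L[...,2]<.16)
    out["grip_depth"]=(np.median(L[m],0),L[m].min(0),L[m].max(0),m.sum())
    # pointer: dark pixels in the ray-cast plane z=.098 beyond the track
    cx,cy,f,V=cam(n); v,u=np.mgrid[0:384,0:512]
    Rv,t=V[:3,:3],V[:3,3]; o=-Rv.T@t; D=np.stack([(u-cx)/f,(v-cy)/f,np.ones(u.shape)],-1)@Rv
    q=loc(o+D*((.098-o[2])/D[...,2])[...,None])
    m=(q[...,0]>-.034)&(q[...,0]<.010)&(q[...,1]<-.02)&(q[...,1]>-.15)&(g<115)
    k,l,s,c=cv2.connectedComponentsWithStats(m.astype(np.uint8))
    out["ptr"]=[(s[i,4],q[l==i].mean(0)[:2],q[l==i].min(0)[:2],q[l==i].max(0)[:2]) for i in range(1,k) if s[i,4]>8]
    q=loc(o+D*((.144-o[2])/D[...,2])[...,None])
    m=(abs(q[...,0]+.05)<.022)&(q[...,1]<0.02)&(q[...,1]>-.16)&(g<70)
    m=cv2.morphologyEx(m.astype(np.uint8),cv2.MORPH_OPEN,np.ones((4,4),np.uint8))
    k,l,s,c=cv2.connectedComponentsWithStats(m)
    out["grip_ray"]=[(s[i,4],q[l==i].mean(0)[:2],q[l==i].min(0)[:2],q[l==i].max(0)[:2]) for i in range(1,k)]
    # lid
    m=(d>0)&(abs(L[...,1]-.08)<.055)&(L[...,0]<.09)&(L[...,0]>-.12)&(L[...,2]>.112)&(L[...,2]<.3)
    if m.sum()>30:
        a=np.polyfit(L[m][:,0],L[m][:,2],1); out["lid"]=(np.degrees(np.arctan(-a[0])),L[m].min(0),L[m].max(0),m.sum(),a)
    return out
E
python3 - <<'E'
from h import *
np.set_printoptions(precision=4,suppress=True)
for n in("top","side"):
    Z=np.load(n+"0.npz")
    for k,v in measure(n,Z["p"],Z["d"]).items(): print(n,k,v)
C=cloud("top",np.load("top0.npz")["d"])
for nm,(u,v) in dict(rack=(177,178),beaker=(402,146),bottle=(420,211)).items():
    q=C[v-30:v+30,u-30:u+30].reshape(-1,3); q=q[q[:,2]>.03]; print(nm,q.min(0),q.max(0))
def down(yaw):
    c,s=np.cos(yaw),np.sin(yaw); return np.array([[c,s,0],[s,-c,0],[0,0,-1]])
for nm,q,y in (("pad",(-.070,.08,.105),A),("pad90",(-.07,.08,.105),A-np.pi/2),("grip",(-.05,-.145,.13),A),("gripend",(-.05,-.07,.13),A)):
    P=w(q); print(nm,P,np.hypot(*P[:2]),robot.ik(P,down(y)))
E
```

```text
top grip_depth (array([-0.0517, -0.1208,  0.1435]), array([-0.0644, -0.1321,  0.1284]), array([-0.0357, -0.1119,  0.1472]), np.int64(108))
top ptr [(np.int32(48), array([-0.0123, -0.0772]), array([-0.0264, -0.0837]), array([ 0.0005, -0.071 ])), (np.int32(19), array([-0.0311, -0.1305]), array([-0.0337, -0.1406]), array([-0.0282, -0.1196]))]
top grip_ray [(np.int32(81), array([-0.0573, -0.1222]), array([-0.07  , -0.1319]), array([-0.0441, -0.1124]))]
top lid (np.float64(49.181992115224034), array([-0.0245,  0.0251,  0.112 ]), array([0.0813, 0.1347, 0.2326]), np.int64(1206), array([-1.1578,  0.2112]))
side grip_depth (array([-0.0525, -0.1173,  0.1424]), array([-0.0665, -0.1338,  0.1282]), array([-0.0397, -0.1117,  0.1473]), np.int64(81))
side ptr [(np.int32(59), array([-0.013 , -0.0734]), array([-0.0315, -0.087 ]), array([ 0.0029, -0.0608])), (np.int32(52), array([ 0.0013, -0.0366]), array([-0.0094, -0.06  ]), array([ 0.0099, -0.0224]))]
side grip_ray [(np.int32(130), array([-0.0563, -0.0951]), array([-0.0703, -0.1238]), array([-0.0411, -0.0651]))]
side lid (np.float64(49.30778543266825), array([-0.0261,  0.0252,  0.1121]), array([0.0785, 0.135 , 0.2338]), np.int64(896), array([-1.1629,  0.2098]))
rack [ 0.3481 -0.0111  0.0302] [0.6035 0.3258 1.0694]
beaker [ 0.3481 -0.3775  0.0304] [ 0.6436 -0.0111  1.0694]
bottle [ 0.3481 -0.3841  0.0312] [ 0.4661 -0.0111  1.0694]
pad [0.5325 0.0385 0.105 ] 0.5338901838342605 [ 25.1891  13.905  -26.3752   0.     -49.7198  71.0659]
pad90 [0.5325 0.0385 0.105 ] 0.5338901838342605 [ 25.1891  13.905  -26.3752   0.     -49.7198 -18.9341]
grip [ 0.5769 -0.183   0.13  ] 0.6052208151755292 [  0.8777  18.5138 -15.7822   0.     -55.7039  95.3773]
gripend [ 0.5687 -0.1084  0.13  ] 0.578968677577437 [  8.5521  16.2397 -19.1301   0.     -54.6302  87.7029]
```

The measurements agree with the given sizes (photometer 260.6 × 330.3 mm, top at 90.0 mm). The lid is at 0.86 rad, the grip at y ≈ -0.122 and the pointer at y ≈ -0.077. Next I'll press the lid along its arc.

```bash
cat >> h.py <<'E'
DOWN=np.array([[np.cos(A),np.sin(A),0],[np.sin(A),-np.cos(A),0],[0,0,-1]])
E
cat > lid.py <<'E'
from h import *
np.set_printoptions(precision=4,suppress=True)
def pad(th):
    s,c=np.sin(th),np.cos(th)
    return np.array([.08-.15*c+.012*s+.0095*min(1,th/.3),.08,.091+.15*s+.012*c])
robot.move_gripper(0.0)
robot.goto(w(pad(.86)+[0,0,.05]),DOWN); print(robot.read_t(),robot.read_force())
F0=np.array(robot.read_force())
for th in (.86,.7,.55,.4,.28,.2,.15):
    robot.servo_line(w(pad(th)),speed=.08)
    f=np.array(robot.read_force())-F0; print(th,robot.read_t(),loc(np.array(robot.read_position())),f)
    if np.linalg.norm(f)>30: raise SystemExit("high force")
for th in np.arange(.12,-.035,-.02):
    robot.servo_line(w(pad(max(th,0))+[0,0,.15*min(th,0)]),speed=.03)
    f=np.array(robot.read_force())-F0; print(round(th,3),robot.read_t(),loc(np.array(robot.read_position())),f)
    if f[2]>25: break
E
python3 lid.py
```

```text
4.025 [0.8258 0.4568 0.0438]
0.86 4.8 [0.0009 0.08   0.2127] [-0.7381 -0.2203  0.575 ]
0.7 5.25 [-0.0175  0.08    0.1972] [-1.0155 -0.8969  0.3052]
0.55 5.6833 [-0.0321  0.0799  0.1797] [-0.4685 -0.6318 -0.2426]
0.4 6.1167 [-0.0441  0.08    0.1604] [-1.0028 -0.0069 -0.7491]
0.28 6.4917 [-0.0522  0.08    0.1439] [-0.9082 -0.3536  0.1315]
0.2 6.8083 [-0.0586  0.08    0.1324] [-1.361   0.2107  0.7156]
0.15 7.0583 [-0.0619  0.08    0.1253] [-1.8437 -0.6653  0.6178]
0.12 7.3667 [-0.0636  0.08    0.1209] [-0.0793 -0.1853  0.0351]
0.1 7.625 [-0.065   0.08    0.1177] [-0.0777 -0.2612  0.848 ]
0.08 7.8833 [-0.0653  0.08    0.1155] [ 0.1485 -0.9246  5.1652]
0.06 8.1417 [-0.0661  0.0801  0.1125] [ 2.729  -0.3483  3.5488]
0.04 8.4 [-0.0693  0.0799  0.1083] [-0.818  -0.1101  0.9339]
0.02 8.6583 [-0.0699  0.0798  0.1054] [-0.4268  0.1107 -0.2575]
-0.0 8.9167 [-0.0696  0.08    0.1033] [-0.9444 -0.6156  3.8606]
-0.02 9.1667 [-0.0695  0.08    0.1029] [-10.3761   0.7475  28.6279]
```

Run:
```python
from h import *
np.set_printoptions(precision=4,suppress=True)
robot.servo_line(w((-.07,.08,.2)),speed=.15)
robot.servo_line(w((-.05,-.172,.2)),speed=.25)
print(robot.read_t())
for n in("top","side"):
    p,d=robot.grab_frame(n); np.savez(n+"1.npz",p=p,d=d); cv2.imwrite(f"pics/{n}1.png",cv2.resize(p[:,:,::-1],None,fx=1.5,fy=1.5))
    L=loc(cloud(n,d)); m=(d>0)&(abs(L[...,1]-.08)<.05)&(L[...,0]<.06)&(L[...,0]>-.075)&(L[...,2]>.07)&(L[...,2]<.19)
    print(n,m.sum(),np.percentile(L[m][:,2],[5,50,95]),np.polyfit(L[m][:,0],L[m][:,2],1))
    r=measure(n,p,d); print(r["grip_depth"],r["ptr"],r["grip_ray"])
```

```text
11.1417
top 84 [0.1009 0.1032 0.1056] [0.0024 0.103 ]
(array([-0.0603, -0.1216,  0.1424]), array([-0.0643, -0.1325,  0.1297]), array([-0.0535, -0.1122,  0.1471]), np.int64(43)) [(np.int32(382), array([-0.0127, -0.1207]), array([-0.0339, -0.1498]), array([ 0.01  , -0.0885])), (np.int32(396), array([-0.012 , -0.0506]), array([-0.0338, -0.0819]), array([ 0.01  , -0.0202]))] [(np.int32(274), array([-0.049 , -0.1099]), array([-0.0734, -0.1403]), array([-0.0309, -0.0837]))]
side 1470 [0.102  0.1042 0.1065] [-0.0052  0.1042]
(array([-0.0526, -0.1165,  0.1425]), array([-0.0662, -0.135 ,  0.1281]), array([-0.0402, -0.1106,  0.1481]), np.int64(84)) [(np.int32(59), array([-0.013 , -0.0734]), array([-0.0315, -0.087 ]), array([ 0.0029, -0.0608]))] [(np.int32(130), array([-0.0563, -0.0951]), array([-0.0703, -0.1238]), array([-0.0411, -0.0651]))]
```

View pics/side1.png

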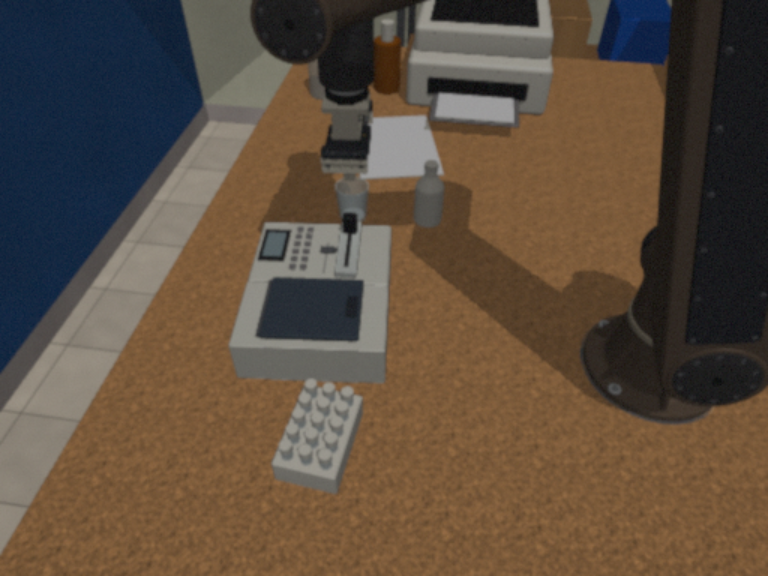

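View pics/top1.png

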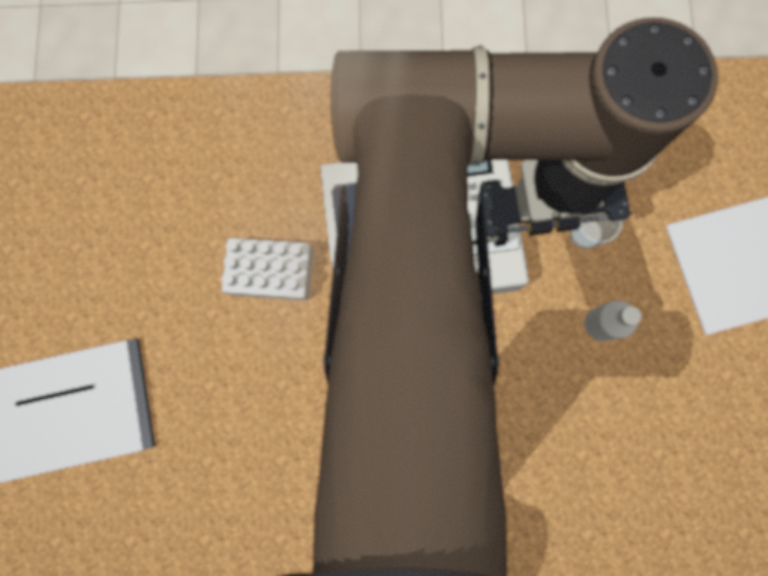

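The lid is flat at 103–104 mm, so it has caught. In the side view the grip (349,222) and the pointer (328,249) haven't moved, and the fingers are to the right of the grip. I'll push in short stages.

```bash
cat > push.py <<'E'
from h import *
import sys
np.set_printoptions(precision=4,suppress=True)
def sidegrip(p,d):
    L=loc(cloud("side",d)); g=p.max(2)
    m=(d>0)&(g<75)&(abs(L[...,0]+.05)<.025)&(L[...,1]<.0)&(L[...,1]>-.17)&(L[...,2]>.115)&(L[...,2]<.155)
    k,l,s,c=cv2.connectedComponentsWithStats(m.astype(np.uint8)); i=1+np.argmax(s[1:,4])
    q=L[l==i]; return q[q[:,2]>.135].mean(0),s[i],c[i]
if __name__=="__main__":
    Z=np.load("side1.npz"); print("before",sidegrip(Z["p"],Z["d"]))
    for z in (.2,.114): robot.servo_line(w((-.05,-.172,z)),speed=.12)
    F0=np.array(robot.read_force())
    for y in (-.160,-.150,-.145,-.140,-.135,-.130):
        robot.servo_line(w((-.05,y,.114)),speed=.03)
        f=np.array(robot.read_force())-F0; P=loc(np.array(robot.read_position()))
        p,d=robot.grab_frame("side"); print(y,robot.read_t(),P,R0.T@f,*sidegrip(p,d))
    cv2.imwrite("pics/side2.png",cv2.resize(p[110:220,140:280,::-1],None,fx=5,fy=5,interpolation=cv2.INTER_CUBIC))
E
python3 push.py
```

```text
before (array([-0.0526, -0.118 ,  0.1427]), array([229, 142,   9,  12, 101], dtype=int32), array([232.9802, 147.2277]))
-0.16 12.9583 [-0.0499 -0.1598  0.1142] [-0.2955  0.7433 -0.9185] [-0.0526 -0.1152  0.1397] [229 145   9   9  73] [233.0274 148.5753]
-0.15 13.4917 [-0.05   -0.1498  0.114 ] [-0.1201  0.3003 -0.9769] [-0.0524 -0.1112  0.1374] [229 147   9   8  62] [233.1452 150.0161]
-0.145 13.8583 [-0.05   -0.1448  0.114 ] [ 0.5669  0.1452 -1.4503] [-0.0498 -0.1071  0.1369] [228 148  10   7  61] [232.5246 151.1311]
-0.14 14.225 [-0.05   -0.1398  0.114 ] [-0.2665  0.8379 -2.2746] [-0.0538 -0.1001  0.137 ] [228 150  10   7  63] [232.6984 152.6825]
-0.135 14.5917 [-0.0501 -0.1348  0.114 ] [ 0.8111  0.0522 -1.5099] [-0.0492 -0.0959  0.1361] [228 151   9   7  54] [232.0185 153.5556]
-0.13 14.9583 [-0.05   -0.1297  0.114 ] [-0.0389  1.1343 -1.2804] [-0.0516 -0.0917  0.1365] [228 152   9   7  59] [232.     154.7966]
```

View pics/side2.png

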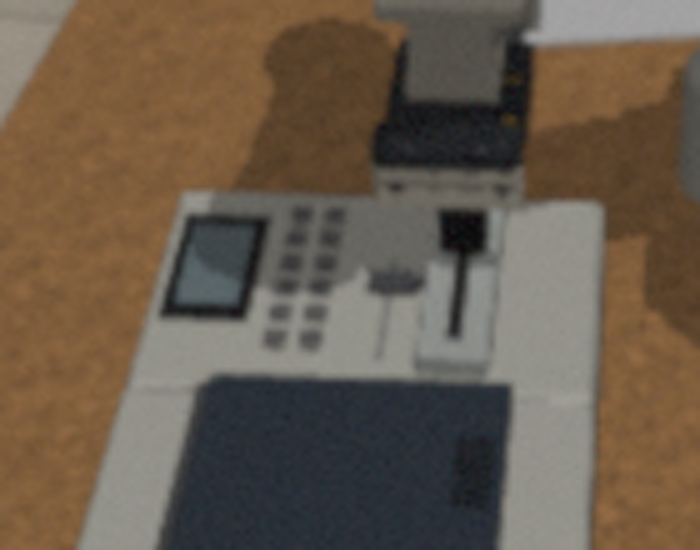

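The gripper hides the top of the grip, but the lower edge of the grip (464,253 in the crop) has moved toward the pointer (396,280), so contact is made. I'll push further, back off and measure it unobstructed.

Run:
```python
from push import *
robot.servo_line(w((-.05,-.115,.114)),speed=.03)
p,d=robot.grab_frame("side"); print(sidegrip(p,d))
robot.servo_line(w((-.05,-.165,.114)),speed=.12)
robot.servo_line(w((-.05,-.172,.2)),speed=.15)
p,d=robot.grab_frame("side"); np.savez("side3.npz",p=p,d=d); r=measure("side",p,d)
print(robot.read_t(),sidegrip(p,d),r["grip_depth"],r["grip_ray"],r["ptr"])
cv2.imwrite("pics/side3.png",cv2.resize(p[130:220,140:280,::-1],None,fx=5,fy=5,interpolation=cv2.INTER_CUBIC))
```

```text
(array([-0.0516, -0.0743,  0.1368]), array([227, 155,  10,   8,  56], dtype=int32), array([231.9464, 158.4286]))
17.0 (array([-0.052 , -0.0801,  0.1419]), array([227, 150,  10,  12, 101], dtype=int32), array([231.7822, 155.6634])) (array([-0.0527, -0.079 ,  0.1408]), array([-0.0661, -0.0936,  0.1283]), array([-0.0382, -0.0736,  0.148 ]), np.int64(84)) [(np.int32(124), array([-0.0564, -0.057 ]), array([-0.0699, -0.0831]), array([-0.0422, -0.0309]))] [(np.int32(17), array([-0.0316, -0.1204]), array([-0.0337, -0.1479]), array([-0.029 , -0.0968])), (np.int32(59), array([-0.013 , -0.0734]), array([-0.0315, -0.087 ]), array([ 0.0029, -0.0608]))]
```

View pics/side3.png

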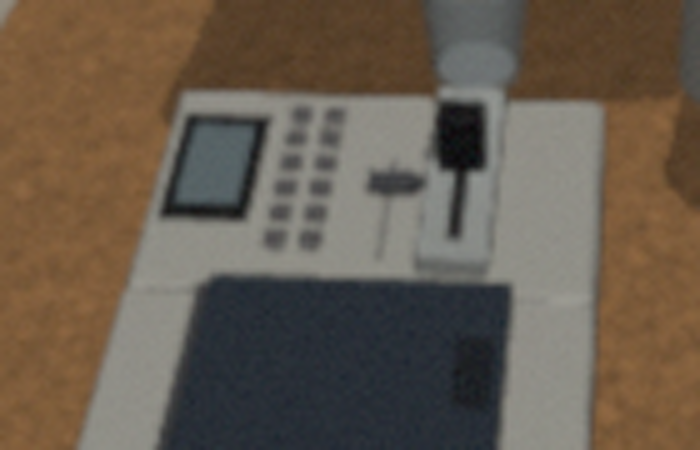

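The grip has moved 38 mm to y ≈ -0.0845, and the fingers' half-width is 20.5 mm, which fits. The remaining push is 7 mm, then I'll clear the arm and check from the top.

Run:
```python
from push import *
for q,s in (((-.05,-.165,.114),.15),((-.05,-.125,.114),.08),((-.05,-.108,.114),.02),((-.05,-.160,.114),.1),((-.05,-.172,.25),.15)): robot.servo_line(w(q),speed=s)
p,d=robot.grab_frame("side"); print(sidegrip(p,d),measure("side",p,d)["grip_ray"])
q=robot.read_qpos(); q[0]-=60; robot.movej(q); print(robot.read_t())
p,d=robot.grab_frame("top"); np.savez("top4.npz",p=p,d=d); r=measure("top",p,d); print(r["grip_depth"],r["grip_ray"],r["ptr"])
L=loc(cloud("top",d)); m=(d>0)&(abs(L[...,1]-.08)<.05)&(abs(L[...,0])<.06); print("lid",np.polyfit(L[m][:,0],L[m][:,2],1))
cv2.imwrite("pics/top4.png",cv2.resize(p[85:205,205:365,::-1],None,fx=5,fy=5,interpolation=cv2.INTER_CUBIC))
```

```text
(array([-0.0518, -0.0741,  0.1422]), array([227, 151,  10,  13, 112], dtype=int32), array([231.6339, 157.1339])) [(np.int32(131), array([-0.0566, -0.0513]), array([-0.0702, -0.0786]), array([-0.0422, -0.0231]))]
23.3583
(array([-0.051 , -0.0768,  0.1428]), array([-0.0643, -0.0876,  0.1292]), array([-0.0359, -0.0675,  0.1479]), np.int64(101)) [(np.int32(85), array([-0.0572, -0.0784]), array([-0.0711, -0.088 ]), array([-0.043 , -0.0689]))] [(np.int32(74), array([-0.0177, -0.0796]), array([-0.0337, -0.0939]), array([ 0.0005, -0.071 ]))]
lid [-0.0056  0.1033]
```

View pics/top4.png

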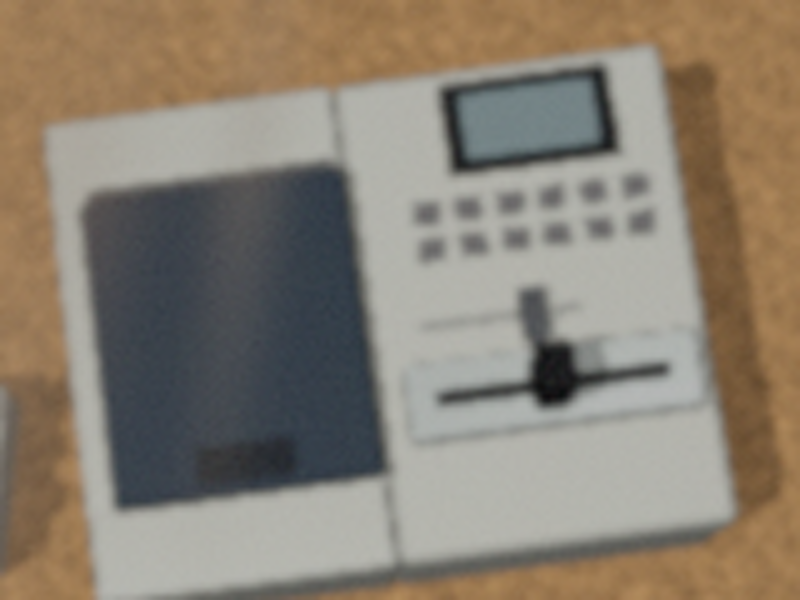

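The lid is shut and flat. The grip is at y ≈ -0.078 against the pointer's -0.077. In the crop it sits at (555,373), just under the pointer at (537,315); the sideways offset comes from parallax and the photometer's yaw. The arm is clear.

```bash
python3 -c "
from rig import robot
print(robot.job_done(),robot.read_t())"
```

```text
the job is handed in; nothing more can be done
the job is handed in; nothing more can be done
```

The job is handed in, with no verdict shown: the lid is caught shut, the filter grip measures within about 1 mm of the pointer (5 mm allowed), and the arm was clear after about 23 s of the 51 s limit.

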